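# Lock a length-stop bar with its ball-lock pin

## Robot

A 6-joint arm with a two-finger parallel gripper is mounted at the origin on a cart in front of the work surface, level with it; the furniture and walls round the work are solid. World frame = base frame: x ahead of the robot, y to its left, z up, the work surface at z = 0. Lengths are in m, angles in rad, forces in N, time in s.
With the tool pointing down it reaches from about 0.375 to 0.975 m from the base axis. Payload 3.8 kg.
Tool frame: the origin (TCP) lies at the very end of the fingers, on their centre line; the grasp point (between the pads) lies 19 mm behind it (bot.pinch_z is the distance from the TCP to the grasp point, in m); x points along the fingers, y is the direction in which the jaws open and shut, and the axes are right-handed (so a half turn about x gives the same grasp; the last joint's range is limited). The gripper opens to 85 mm and grips with 20 to 120 N. Pads are 22 mm wide; open, the fingers measure 114 mm over their backs; the gripper's body (76 mm by 85 mm) begins 54 mm behind the grasp point. The pads swing forward as they close: fully open they stand 13 mm farther back than shut.
Start: joints at [1.158, 0.264, 1.604, -0, 1.274, -0.037], TCP at [0.248, 0.628, 0.231] pointing down, gripper open.
Joint ranges: [-2.63, 2.63], [-0.94, 2.18], [0.31, 2.57], [-1.31, 4.45], [0, 2.66], [-2.55, 2.55]. Speed limits (rad/s): [2.57, 2.57, 3.14, 3.14, 3.14, 3.14].

## Interface

Orientations are given as a rotation vector (axis times angle).
In Python, from workcell import monitor, imaging, finish_job, bot gives the robot as it stands.
- The arm moves only by the tool jog_arm, never from a script. Its argument "rows" is a list of rows, each a list of 7 numbers: the shift along the tool's x, y, z in m, then the turn, a rotation vector about the tool's x, y, z in rad, then the opening in per cent of the stroke, from 0 (shut) to 100 (fully open). A call has 1 to 20 rows; each row is the pose to reach, as a shift and turn from the pose measured when the call began, along the tool's axes at that moment; what a row does not reach only later rows make up. A row lasts 1/10 s, in which the tool goes at most 50 mm and 8.59 degrees, less where a joint would pass 70% of its speed; a pose out of reach is approached as far as the arm can. A call with a gripper value outside its range is refused whole. The fingers move at their own pace and stop on an object; "force" is the grip in N (left out, the last holds). Time passes only in rows, so rows that repeat a pose let the fingers close. It gives the time, the measured TCP pose, the force and the opening at its end, in the units of the state.
- monitor.read_state(): the state, without advancing time (a new reading comes with each control period).
- imaging.read_camera(name): name is "scene" or "top" or "wrist"; returns the picture (384x512x3 uint8, blue, green, red); there is no depth.
- imaging.camera_params(name): a dict with "fx", "fy", "cx", "cy" (pixels), "k1" (the pictures are not rectified: a ray, as slopes to the right and down, at radius r is drawn at 1 + k1 r^2 times it, then the intrinsics apply), "T" (4x4, takes a point from camera to world coordinates); the wrist camera has in their place "T_tool_cam" (4x4, takes a point from camera to tool coordinates, whose origin is the TCP and whose axes are the tool frame's). Camera axes: x right, y down, z forward; pixel columns grow to the right and rows downward; lengths in m; the calibration is good to about 2 mm. A picture is of the moment at which its call begins: read the wrist's pose just before it. camera_params takes no time and is no camera call.
- finish_job(): hands the job in, once; it reports no verdict.
The state is a dict: "time": time; "q": joint angles; "joint_vel": joint speeds; "joint_torque": joint torques, N m; "tool_pos": TCP position; "tcp_rot": TCP orientation; "wrist_force": force on the tool from outside, world axes, zero at the start; "torque": the same for the moment, N m; "width": opening from 0.0 (shut) to 1.0 (fully open).
Only numpy, scipy, OpenCV 4.12 (cv2) and the standard library are available. Lean on these libraries where they do the work, as an engineer would, in place of code of your own. Each camera call takes 0.05 s, during which the arm holds its last target. There are 200 camera calls.

## Task

Push the length-stop bar of the fixture fully home so that its hole lines up with the one below, then take the ball-lock pin out of its rest with its thumb button squeezed in, put it through both holes until its collar sits down on the bar, and let go so that the button springs out and the pin locks. Nobody has measured where the floating hole stands: look or feel for it gently, never put more than 30 N on the fixture, with the pin or by hand, and leave the bolt, the nut and the spanner alone.

Things in the scene. Friction and masses are not known exactly. Their poses are not given: they have to be found in the camera images.
- fixture: Steel length-stop fixture screwed to the bench, base plate 170 (x) x 125 (y) x 8 mm. Origin: on the bench, below the middle position of the hole; x along the stop bar (away from the robot at yaw 0), z up. A lock plate floats on it and carries the aluminium stop bar (160 x 40 x 10 mm, top 56 mm above the bench) between guide strips (55 mm high, screw heads 57.5 mm).
- hole_middle (a point): Fixed to the base, 56 mm above the bench (the bar's top): the hole's mouth if the lock plate stood in the middle. Lock plate, bar and hole really stand anywhere from -10 to +10 mm along the fixture's y; no reading tells it: look, or probe with the pin's tip. In x the hole is here once the bar is home. About 3 N sideways shifts the plate in y.
- bar_front (a point): Fixed to the base, 75 mm above the bench: robot-side face of the bar's upright push plate when the bar is home. The push plate is 56 mm wide (y), 8 mm thick (x), from 44 to 84 mm above the bench. With the bar drawn out it lies nearer the robot (fixture -x) by the value of joint stop_bar.
- stop_bar (a joint): How far the stop bar is drawn out toward fixture -x, m: 0 = home against its stop, at most 0.05. Slides with about 2.5 N of friction and stays where it is left.
- pin: Ball-lock pin, upright in its rest. Origin: centre of the underside of its steel collar (24 mm across, 5 mm thick); z up along the pin. Above it a black square grip, 26 x 26 mm, 5 to 44 mm above the origin, wire loop on top to 50 mm. It needs no particular turn in the hole. Seated on the bar, the origin is 56 mm above the bench; once locked it may rise 1.5 mm.
- pin_tip (a point): Middle of the pin's lower end, 34 mm below the pin's origin. Shank 12 mm, the last 3 mm tapering to 9.6 mm. Two locking balls, 26 mm below the origin, stand out 2.8 mm to pin +x and -x; they draw in only while the button is pressed, and hold below the lock plate once the collar is down on the bar.
- pin_button (a joint): Travel of the steel thumb button, m: 0 = sprung out (balls out, locked), 0.004 = flush with the grip (balls in). 14 mm across, on the grip's pin +y face, 27 mm above the pin's origin, standing out 4 mm. Takes 3 to 8 N; squeezing the grip across its two y faces presses it flush.
- pin_rest: Steel block, 60 x 60 x 42 mm, fixed to the bench, that holds the pin upright in a 20 mm hole with its collar on the block's top; the pin lifts straight out. Origin: centre of its underside.
- hex_bolt: Loose hexagon bolt lying on the bench, 59 x 22 x 20 mm, a bystander: leave it alone.
- nut_m16: Loose nut on the bench, 28 x 24 x 13 mm, a bystander: leave it alone.
- spanner_13: Loose spanner on the bench, 178 x 29 x 6 mm, a bystander: leave it alone.
- plate_under (a point): Fixed to the base, 34 mm above the bench: underside of the lock plate (12 mm thick, hole 13.5 mm; the bar's hole is 14 mm). The plate gives downward on springs: firm to about 6 N, then 3 N per mm, hard stop after 7 mm; it springs back. A sprung ejector under the hole pushes the pin up over its last 6 mm with 3 to 6 N, and out again if it is not locked.

How it is judged:
By the outcome, as a careful person would: the job done as asked, in the order asked, and still so for the second after the job is handed in, with the robot touching nothing.
It also fails if it takes over 61 s, if anything falls off the work surface, if the arm or the gripper's body presses on something with over 40 N, if the wrist force passes 120 N, or if a joint passes its speed limit or range.

## Working session

There is one attempt and no reset: what is moved stays moved. The work goes in short steps, Python scripts to look and compute and a tool call to move; the robot and the scene stay as the last step left them, time stands still between calls to the robot, and variables do not carry over. Pictures are saved under pics/ and viewed, about 8 in all and at most 12, crops included, and the job is handed in when it is done.

Besides the shell and the picture viewer there is one more tool, called after ">>>" as name([rows], argument=value, ...), one row to a line, values as JSON. jog_arm: Moves the arm, as the interface text tells. Its arguments: {"type":"object","properties":{"rows":{"type":"array","items":{"type":"array","items":{"type":"number"}}},"force":{"type":"number"}},"required":["rows"]}

```bash
mkdir -p pics; ls; python3 - <<'E'
from workcell import monitor, imaging, bot
import cv2, numpy as np
s=monitor.read_state(); print(s)
for n in ("scene","top"):
    cv2.imwrite(f"pics/{n}0.png",imaging.read_camera(n)); 
for n in ("scene","top","wrist"): print(n,imaging.camera_params(n))
print(bot.pinch_z)
E
```

```text
pics
{'time': 0.0, 'q': array([ 1.15809178e+00,  2.64770377e-01,  1.60535767e+00, -3.97259421e-05,
        1.27366169e+00, -3.69068860e-02]), 'joint_vel': array([-0.00119875, -0.00043424, -0.00019271, -0.0004157 , -0.00188551,
        0.00035035]), 'joint_torque': array([-1.57547802e-04, -5.15110373e+01, -3.67316401e+01, -1.30831522e-04,
        1.30144510e-02, -9.88050601e-06]), 'tool_pos': array([0.24746824, 0.62723713, 0.22995921]), 'tcp_rot': array([ 0.29314848,  1.55106791, -0.29654266]), 'wrist_force': array([-0.08259667, -0.04545197,  0.22817428]), 'torque': array([-0.01012574, -0.0165533 , -0.01169883]), 'width': 0.997970760270397}
scene {'fx': 371.6376500900562, 'fy': 371.6376500900562, 'cx': 253.8836160946237, 'cy': 195.01318292781727, 'k1': -0.053950828132877174, 'T': array([[ 0.83178097, -0.28590751,  0.47581227,  0.09275015],
       [-0.55465212, -0.46263996,  0.69161065, -0.64811687],
       [ 0.0223931 , -0.83917886, -0.54339432,  0.58788562],
       [ 0.        ,  0.        ,  0.        ,  1.        ]])}
top {'fx': 360.7129239860923, 'fy': 360.7129239860923, 'cx': 252.9638980759228, 'cy': 190.7253084074392, 'k1': 0.020623222111316536, 'T': array([[-0.00501146, -0.98465932,  0.17441592,  0.4079835 ],
       [-0.99986316,  0.00768383,  0.01464994,  0.00669034],
       [-0.01576538, -0.17431863, -0.98456308,  0.89562328],
       [ 0.        ,  0.        ,  0.        ,  1.        ]])}
wrist {'fx': 330.6412011235562, 'fy': 330.6412011235562, 'cx': 255.0548411266152, 'cy': 188.94519968527587, 'k1': 0.012949120257126292, 'T_tool_cam': array([[ 8.55536004e-05, -3.11730583e-01,  9.50170530e-01,
        -1.44108251e-01],
       [ 9.99999879e-01,  4.86229359e-04,  6.94811823e-05,
         1.06870024e-03],
       [-4.83660218e-04,  9.50170409e-01,  3.11730587e-01,
        -7.97342986e-02],
       [ 0.00000000e+00,  0.00000000e+00,  0.00000000e+00,
         1.00000000e+00]])}
0.0187
```

View pics/top0.png

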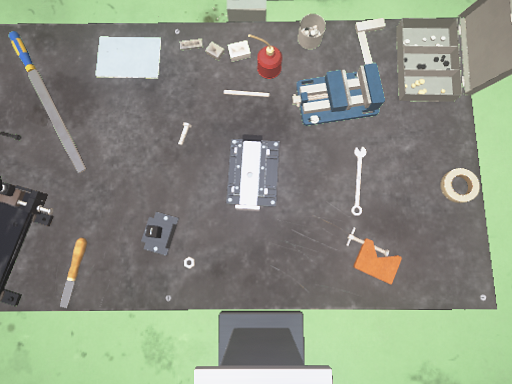

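View pics/scene0.png

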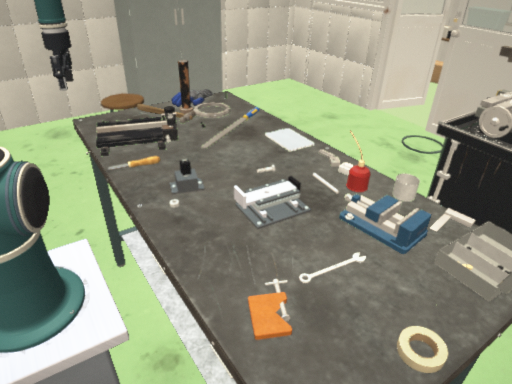

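The top view shows the fixture at about (253,172), with its push plate toward the robot at (247,208). The pin rest is at (160,233), the bolt at (184,133), the nut at (189,263) and the spanner at (358,180). The scene view agrees. Next I'll zoom in on the top view.

```bash
cat > h.py <<'E'
from workcell import monitor, imaging, bot
import cv2, numpy as np
from scipy.spatial.transform import Rotation as R
def cam(name, s=None):
    p=imaging.camera_params(name)
    K=np.array([[p['fx'],0,p['cx']],[0,p['fy'],p['cy']],[0,0,1]]); D=np.array([p['k1'],0,0,0.])
    if name=='wrist':
        s=s or monitor.read_state()
        T=np.eye(4); T[:3,:3]=R.from_rotvec(s['tcp_rot']).as_matrix(); T[:3,3]=s['tool_pos']; T=T@p['T_tool_cam']
    else: T=p['T']
    return K,D,T
def pix2w(c,uv,z):
    K,D,T=c
    n=cv2.undistortPoints(np.array(uv,float).reshape(-1,1,2),K,D).reshape(-1,2)
    d=np.c_[n,np.ones(len(n))]@T[:3,:3].T
    z=np.broadcast_to(z,len(n))
    return T[:3,3]+d*((z-T[2,3])/d[:,2])[:,None]
def w2pix(c,P):
    K,D,T=c; Ti=np.linalg.inv(T)
    return cv2.projectPoints(np.array(P,float).reshape(-1,1,3),cv2.Rodrigues(Ti[:3,:3])[0],Ti[:3,3],K,D)[0].reshape(-1,2)
E
python3 - <<'E'
from h import *
t=cv2.imread('pics/top0.png')
a=cv2.resize(t[125:225,205:305],(600,600),interpolation=cv2.INTER_CUBIC)
b=cv2.resize(t[205:275,130:205],(600,560),interpolation=cv2.INTER_CUBIC)
cv2.imwrite('pics/topc.png',np.hstack([cv2.resize(a,(400,400)),cv2.resize(b,(400,373),).copy() if 0 else cv2.copyMakeBorder(cv2.resize(b,(400,373)),0,27,0,0,0)]))
c=cam('top')
print(pix2w(c,[(229,138),(280,138),(278,209),(227,207)],0.008).round(4)) 
print(pix2w(c,[(160,233)],0.042).round(4))
E
```

```text
[[ 0.7032  0.0807  0.008 ]
 [ 0.7018 -0.05    0.008 ]
 [ 0.5188 -0.0418  0.008 ]
 [ 0.5247  0.0846  0.008 ]]
[[0.4596 0.2394 0.042 ]]
```

View pics/topc.png

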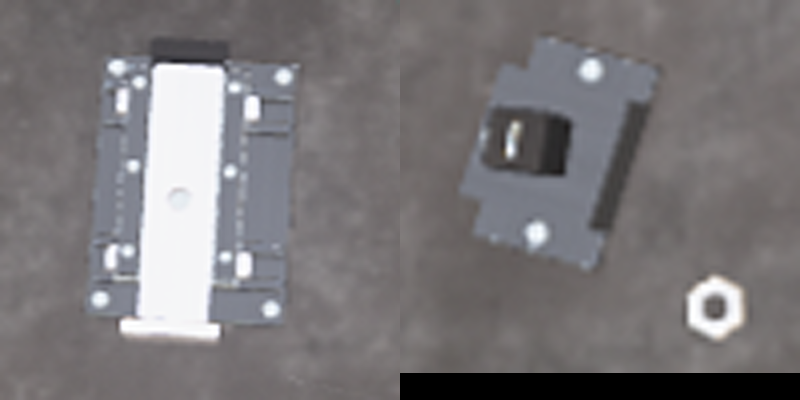

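```bash
python3 - <<'E'
from h import *
c=cam('top')
L=lambda p:(np.array(p)/4.0+[205,125]-0.4)
Rr=lambda p:(np.array(p)/5.333+[130,205]-0.4)
def yaw(a,b): d=b-a; return np.degrees(np.arctan2(d[1],d[0]))
B=pix2w(c,L([(107,58),(298,65),(284,325),(90,318)]),.008); print('base',B.round(4),B.mean(0).round(4),yaw(B[3],B[0]),yaw(B[2],B[1]))
H=pix2w(c,L([(179,198),(153,64),(224,66),(210,320),(138,318)]),.056); print('hole,bar',H.round(4),yaw(H[4],H[1]),yaw(H[3],H[2]))
P=pix2w(c,L([(120,330),(220,338),(120,320),(220,324)]),.084); print('pp',P.round(4))
N=pix2w(c,Rr([(510,140)]),.088);print('pin',N.round(4), pix2w(c,Rr([(540,38),(658,68),(592,268),(475,235)]),.0).round(4))
print(pix2w(c,Rr([(487,107),(542,110),(540,172),(484,168)]),.086).round(4))
s=monitor.read_state();print(R.from_rotvec(s['tcp_rot']).as_matrix().round(3))
E
```

```text
base [[ 0.7002  0.0747  0.008 ]
 [ 0.6943 -0.0476  0.008 ]
 [ 0.5267 -0.036   0.008 ]
 [ 0.532   0.0844  0.008 ]] [0.6133 0.0189 0.008 ] -3.2934253033125627 -3.958774534951657
hole,bar [[5.970e-01 2.760e-02 5.600e-02]
 [6.803e-01 4.310e-02 5.600e-02]
 [6.786e-01 1.000e-04 5.600e-02]
 [5.236e-01 9.600e-03 5.600e-02]
 [5.251e-01 5.190e-02 5.600e-02]] -3.2609423985576456 -3.527700575094742
pp [[0.5144 0.0606 0.084 ]
 [0.5094 0.004  0.084 ]
 [0.5201 0.0606 0.084 ]
 [0.5174 0.0039 0.084 ]]
pin [[0.4606 0.0811 0.088 ]] [[0.5138 0.0755 0.    ]
 [0.4993 0.0203 0.    ]
 [0.4077 0.051  0.    ]
 [0.4229 0.1049 0.    ]]
[[0.4746 0.0911 0.086 ]
 [0.4732 0.0679 0.086 ]
 [0.4473 0.0686 0.086 ]
 [0.4491 0.092  0.086 ]]
[[-0.001  0.367  0.93 ]
 [-0.002  0.93  -0.367]
 [-1.    -0.002 -0.   ]]
```

```bash
python3 - <<'E'
from h import *
c=cam('top')
Rr=lambda p:((np.array(p)-[400,0])/5.333+[130,205]-0.4)
N=pix2w(c,Rr([(510,140)]),.088);print('pin',N.round(4)); print(pix2w(c,Rr([(540,38),(658,68),(592,268),(475,235)]),.0).round(4))
print(pix2w(c,Rr([(487,107),(542,110),(540,172),(484,168)]),.086).round(4))
print('nut',pix2w(c,Rr([(715,307)]),.013))
i=cv2.imread('pics/scene0.png')[150:205,155:215]
cv2.imwrite('pics/scenec.png',cv2.resize(i,None,fx=8,fy=8,interpolation=cv2.INTER_CUBIC))
E
```

```text
pin [[0.4617 0.2489 0.088 ]]
[[0.5152 0.2634 0.    ]
 [0.5006 0.2075 0.    ]
 [0.4088 0.2348 0.    ]
 [0.4241 0.2894 0.    ]]
[[0.4758 0.2598 0.086 ]
 [0.4744 0.2366 0.086 ]
 [0.4484 0.2363 0.086 ]
 [0.4503 0.2599 0.086 ]]
nut [[0.39111332 0.17530343 0.013     ]]
```

View pics/scenec.png

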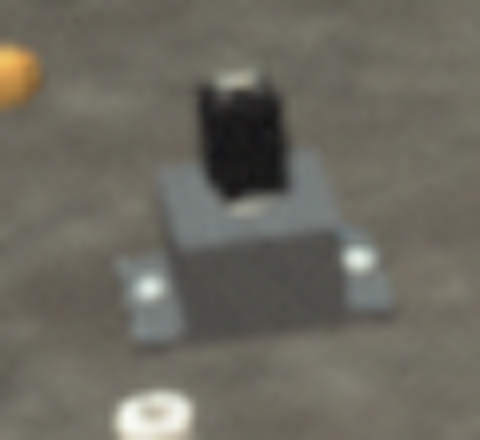

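The grip's -y face has no button, so I'll look at the other faces with the wrist camera.

>>> jog_arm([
  [0,-0.12,0.125,0.2,0,0,100],
  [0,-0.235,0.251,0.41,0,0,100],
  [0,-0.235,0.251,0.41,0,0,100],
  [0,-0.235,0.251,0.41,0,0,100],
  [0,-0.235,0.251,0.41,0,0,100],
  [0.09,-0.235,0.251,0.41,0,0,0],
  [0.09,-0.235,0.251,0.41,0,0,0],
  [0.09,-0.235,0.251,0.41,0,0,0],
  [0.09,-0.235,0.251,0.41,0,0,0],
  [0.09,-0.235,0.251,0.41,0,0,0],
])

```text
time: 1.1
tool_pos: [0.3944, 0.316, 0.1401]
tcp_rot: [0.613, 1.483, -0.618]
wrist_force: [-0.4, 1.1, -0.1]
width: 0.145
```

```bash
python3 - <<'E'
from h import *
s=monitor.read_state(); i=imaging.read_camera('wrist'); cv2.imwrite('pics/w1.png',i)
import pickle; pickle.dump(s,open('s1.pkl','wb'))
print(s['tool_pos'],s['joint_vel'],w2pix(cam('wrist',s),[(.4617,.2489,.086),(.4617,.2489,.042)]))
E
```

```text
[0.39435811 0.31598885 0.14005658] [ 0.02651854 -0.01500575 -0.04468772  0.00242198 -0.00193771 -0.00054972] [[254.22740974 331.82444681]
 [254.50204273 294.76055096]]
```

View pics/w1.png

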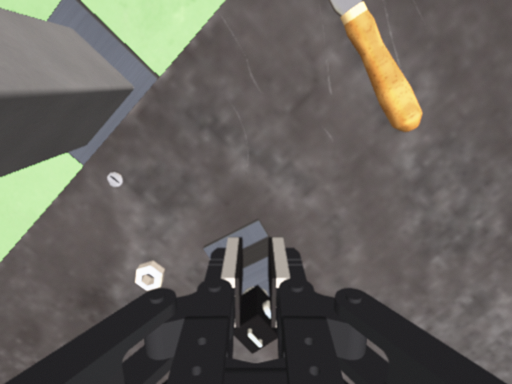

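```bash
python3 - <<'E'
from h import *
import pickle
s=pickle.load(open('s1.pkl','rb'));c=cam('wrist',s)
p=np.array([.4617,.2489,.069])
for n,d in dict(px=(1,0),mx=(-1,0),py=(0,1),my=(0,-1)).items(): print(n,w2pix(c,[p+.015*np.array([*d,0])]).round(0))
i=cv2.imread('pics/w1.png')[270:370,195:315]
cv2.imwrite('pics/w1c.png',cv2.resize(i,None,fx=6,fy=6,interpolation=cv2.INTER_CUBIC))
E
```

```text
px [[268. 327.]]
mx [[241. 305.]]
py [[268. 305.]]
my [[241. 327.]]
```

View pics/w1c.png

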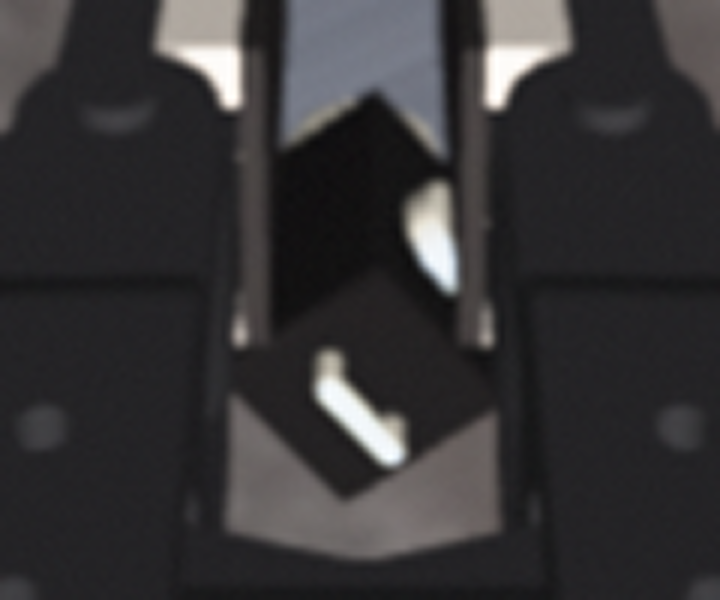

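The button is on the world +y face, at (267,308) as predicted. So the jaws go along the pin's y axis, close to world y. I'll refine the pin's pose from the corners of its top, at crop positions (375,270), (230,375), (345,500) and (498,408).

```bash
python3 - <<'E'
from h import *
import pickle
s=pickle.load(open('s1.pkl','rb'));c=cam('wrist',s)
L=lambda p:np.array(p)/6.0+[195,270]-.4
P=pix2w(c,L([(375,270),(230,375),(345,500),(498,408)]),.086)
print(P.round(4),P.mean(0).round(4))
for a,b in ((0,1),(1,2),(2,3),(3,0)): d=(P[b]-P[a])[:2]; print(np.linalg.norm(d).round(4),np.degrees(np.arctan2(d[1],d[0])).round(1))
d=pix2w(c,L([(325,385),(395,455)]),.0915); print('loop',d.round(4),d.mean(0).round(4))
E
```

```text
[[0.4525 0.2611 0.086 ]
 [0.4508 0.2377 0.086 ]
 [0.4742 0.2341 0.086 ]
 [0.4775 0.2574 0.086 ]] [0.4638 0.2476 0.086 ]
0.0235 -94.0
0.0236 -8.8
0.0236 81.9
0.0253 171.7
loop [[0.4567 0.2484 0.0915]
 [0.4699 0.247  0.0915]] [0.4633 0.2477 0.0915]
```

```bash
cat >> h.py <<'E'
def go(pos,yaw,s=None):
    """shift+turn (tool axes) to TCP pos, tool down, tool z at world yaw (deg)"""
    s=s or monitor.read_state(); A=R.from_rotvec(s['tcp_rot'])
    y=np.radians(yaw); z=[np.cos(y),np.sin(y),0]; x=[0,0,-1]; Y=np.cross(z,x)
    B=R.from_matrix(np.c_[x,Y,z])
    print('shift',A.inv().apply(np.array(pos)-s['tool_pos']).round(4),'turn',(A.inv()*B).as_rotvec().round(4),'w',s['width'])
E
python3 - <<'E'
from h import *
go((.46,.035,.12),-3.5)
go((.46,.035,.055),-3.5)
E
```

```text
shift [ 0.0214 -0.1533  0.2456] turn [-7.252e-01  1.000e-04  9.000e-04] w 0.05396065523955401
shift [ 0.0864 -0.1533  0.2456] turn [-7.252e-01  1.000e-04  9.000e-04] w 0.05396065523955401
```

>>> jog_arm([
  [0,-0.153,0.2456,-0.725,0,0.001,0],
  [0,-0.153,0.2456,-0.725,0,0.001,0],
  [0,-0.153,0.2456,-0.725,0,0.001,0],
  [0,-0.153,0.2456,-0.725,0,0.001,0],
  [0,-0.153,0.2456,-0.725,0,0.001,0],
  [0,-0.153,0.2456,-0.725,0,0.001,0],
  [0,-0.153,0.2456,-0.725,0,0.001,0],
  [0.0864,-0.1533,0.2456,-0.7252,0,0.001,0],
  [0.0864,-0.1533,0.2456,-0.7252,0,0.001,0],
  [0.0864,-0.1533,0.2456,-0.7252,0,0.001,0],
  [0.0864,-0.1533,0.2456,-0.7252,0,0.001,0],
])

```text
time: 2.25
tool_pos: [0.4608, 0.0358, 0.0561]
tcp_rot: [0.047, 1.57, -0.047]
wrist_force: [1.4, 0.2, 0.3]
width: 0.003
```

```bash
python3 - <<'E'
from h import *
s=monitor.read_state(); i=imaging.read_camera('wrist'); cv2.imwrite('pics/w2.png',i)
print(s['time'],s['tool_pos'],s['wrist_force'],w2pix(cam('wrist',s),[(.511,.032,.084),(.597,.0276,.056)]))
go((.46,.035,.055),-3.5,s)
E
```

```text
2.25 [0.46081564 0.03584592 0.0560597 ] [1.35719699 0.15581299 0.33887449] [[250.96637771 380.60939167]
 [253.15802728 450.11950396]]
shift [ 0.0011 -0.0009 -0.0008] turn [ 0.0014  0.0006 -0.0003] w 0.0029327134321918465
```

View pics/w2.png

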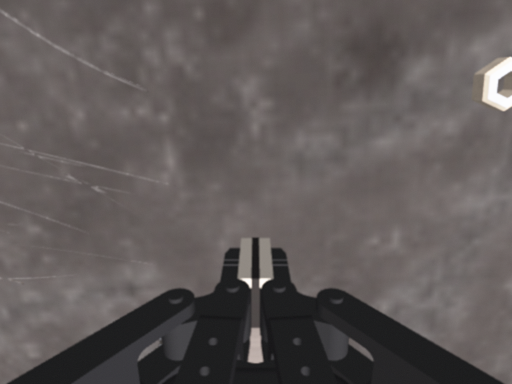

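>>> jog_arm([
  [0,0,0.008,0,0,0,0],
  [0,0,0.016,0,0,0,0],
  [0,0,0.022,0,0,0,0],
  [0,0,0.028,0,0,0,0],
  [0,0,0.032,0,0,0,0],
  [0,0,0.036,0,0,0,0],
  [0,0,0.04,0,0,0,0],
  [0,0,0.044,0,0,0,0],
])

```text
time: 3.1
tool_pos: [0.5051, 0.0331, 0.057]
tcp_rot: [0.047, 1.569, -0.047]
wrist_force: [-3.3, -0.3, 4.1]
width: -0.002
```

>>> jog_arm([
  [0,0,0.0015,0,0,0,0],
  [0,0,0.003,0,0,0,0],
  [0,0,0.0045,0,0,0,0],
  [0,0,0.006,0,0,0,0],
])

```text
time: 3.5
tool_pos: [0.5107, 0.0327, 0.0567]
tcp_rot: [0.047, 1.57, -0.047]
wrist_force: [-3.2, 0.6, 0.5]
width: 0.0
```

>>> jog_arm([
  [0,0,0.001,0,0,0,0],
  [0,0,0.002,0,0,0,0],
  [0,0,0.003,0,0,0,0],
])

```text
time: 3.8
tool_pos: [0.5137, 0.0325, 0.0567]
tcp_rot: [0.047, 1.57, -0.047]
wrist_force: [-2.8, -0.2, 1.2]
width: -0.003
```

>>> jog_arm([
  [0,0,0.001,0,0,0,0],
  [0,0,0.002,0,0,0,0],
])

```text
time: 4.0
tool_pos: [0.5158, 0.0324, 0.0567]
tcp_rot: [0.047, 1.57, -0.047]
wrist_force: [-2.5, -0.4, 2.0]
width: 0.003
```

>>> jog_arm([
  [0,0,0.001,0,0,0,0],
  [0,0,0.002,0,0,0,0],
])

```text
time: 4.2
tool_pos: [0.5178, 0.0323, 0.0567]
tcp_rot: [0.047, 1.57, -0.047]
wrist_force: [-4.1, -0.8, 1.4]
width: 0.0
```

>>> jog_arm([
  [0,0,0.001,0,0,0,0],
  [0,0,0.002,0,0,0,0],
])

```text
time: 4.4
tool_pos: [0.52, 0.0321, 0.0567]
tcp_rot: [0.047, 1.57, -0.047]
wrist_force: [-2.1, -0.6, 1.6]
width: 0.003
```

>>> jog_arm([
  [0,0,0.001,0,0,0,0],
  [0,0,0.002,0,0,0,0],
])

```text
time: 4.6
tool_pos: [0.522, 0.032, 0.0567]
tcp_rot: [0.047, 1.57, -0.047]
wrist_force: [-2.6, -0.4, 1.7]
width: -0.003
```

>>> jog_arm([
  [0,0,0.001,0,0,0,0],
  [0,0,0.002,0,0,0,0],
])

```text
time: 4.8
tool_pos: [0.5241, 0.0318, 0.0567]
tcp_rot: [0.047, 1.57, -0.047]
wrist_force: [-1.8, -0.0, 1.0]
width: 0.003
```

>>> jog_arm([
  [0,0,0.001,0,0,0,0],
  [0,0,0.002,0,0,0,0],
])

```text
time: 5.0
tool_pos: [0.5262, 0.0317, 0.0567]
tcp_rot: [0.047, 1.57, -0.047]
wrist_force: [-2.7, -0.9, 1.4]
width: 0.003
```

>>> jog_arm([
  [0,0,0.001,0,0,0,0],
  [0,0,0.002,0,0,0,0],
])

```text
time: 5.2
tool_pos: [0.5283, 0.0315, 0.0567]
tcp_rot: [0.047, 1.57, -0.047]
wrist_force: [-3.0, -0.8, 1.6]
width: 0.003
```

>>> jog_arm([
  [0,0,0.001,0,0,0,0],
  [0,0,0.002,0,0,0,0],
])

```text
time: 5.4
tool_pos: [0.5296, 0.0314, 0.0567]
tcp_rot: [0.047, 1.572, -0.047]
wrist_force: [-7.8, -0.3, 6.4]
width: 0.0
```

>>> jog_arm([
  [0,0,0.0005,0,0,0,0],
  [0,0,0.001,0,0,0,0],
  [0,0,0.001,0,0,0,0],
])

```text
time: 5.7
tool_pos: [0.5295, 0.0315, 0.0567]
tcp_rot: [0.047, 1.575, -0.047]
wrist_force: [-6.5, -0.2, 5.3]
width: 0.001
```

>>> jog_arm([
  [0,0,0.001,0,0,0,0],
  [0,0,0.0025,0,0,0,0],
  [0,0,0.0025,0,0,0,0],
])

```text
time: 6.0
tool_pos: [0.5295, 0.0314, 0.0562]
tcp_rot: [0.047, 1.58, -0.047]
wrist_force: [-10.0, 0.6, 7.4]
width: 0.001
```

The bar is home: it stops firmly and doesn't advance at 10 N. I'll back off, rise and look straight down at the hole with the wrist camera.

>>> jog_arm([
  [0,0,-0.02,0,0,0,0],
  [-0.03,0,-0.03,0,0,0,0],
  [-0.075,0,-0.03,0,0,0,0],
  [-0.075,0,0.01,0,-0.01,0,0],
  [-0.075,0.0,0.06,0,-0.01,0,0],
  [-0.075,0,0.11,0,-0.01,0,0],
  [-0.075,0,0.16,0,-0.01,0,0],
  [-0.075,0,0.16,0,-0.01,0,0],
  [-0.075,0,0.16,0,-0.01,0,0],
  [-0.075,0,0.16,0,-0.01,0,0],
  [-0.075,0,0.16,0,-0.01,0,0],
])

```text
time: 7.1
tool_pos: [0.689, 0.0221, 0.13]
tcp_rot: [0.046, 1.57, -0.047]
wrist_force: [-0.6, -0.6, -0.2]
width: -0.003
```

```bash
python3 - <<'E'
from h import *
import pickle
s=monitor.read_state(); i=imaging.read_camera('wrist'); cv2.imwrite('pics/w3.png',i)
pickle.dump(s,open('s3.pkl','wb'))
print(s['time'],s['tool_pos'],np.abs(s['joint_vel']).max(),R.from_rotvec(s['tcp_rot']).as_matrix().round(3).tolist())
E
```

```text
7.1 [0.68895634 0.02206728 0.1300261 ] 0.012698452674882002 [[0.0, 0.059, 0.998], [-0.0, 0.998, -0.059], [-1.0, -0.0, 0.0]]
```

View pics/w3.png

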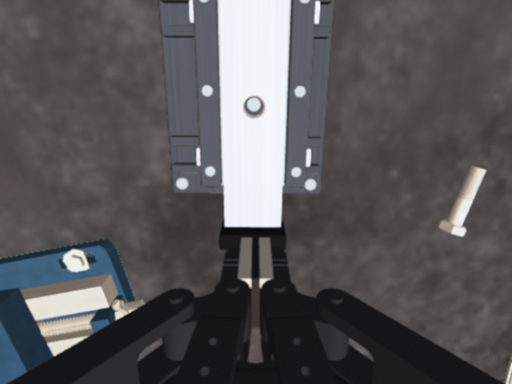

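The hole is at about (254,105), midway between the bar's edges. I'll fit it precisely.

```bash
python3 - <<'E'
from h import *
import pickle
s=pickle.load(open('s3.pkl','rb'));c=cam('wrist',s)
g=cv2.cvtColor(cv2.imread('pics/w3.png'),cv2.COLOR_BGR2GRAY)
print(g[92:120,240:270])
m=(g<205).astype(np.uint8); m[:, :228]=0; m[:,282:]=0; m[:92]=0;m[120:]=0
cs,_=cv2.findContours(m,cv2.RETR_EXTERNAL,cv2.CHAIN_APPROX_NONE)
k=max(cs,key=cv2.contourArea); (u,v),r=cv2.minEnclosingCircle(k); e=cv2.fitEllipse(k); print(u,v,r,e)
print(pix2w(c,[(u,v),e[0]],.056).round(4))
# bar edges
for row in (70,85,125,150,180):
    l=g[row].astype(int); x=np.arange(512); d=np.diff(l)
    a=200+np.argmax(d[200:250]); b=265+np.argmin(d[265:310]); P=pix2w(c,[(a+.5,row),(b+.5,row)],.056); print(row,a,b,P[:,:2].round(4).tolist(),P.mean(0)[:2].round(4))
E
```

```text
[[245 245 245 244 244 243 244 245 245 245 244 245 245 246 246 246 245 244
  244 245 245 244 245 245 246 246 246 246 246 247]
 [245 245 245 244 244 243 244 245 245 245 245 244 245 245 245 246 245 244
  245 245 245 244 245 245 246 246 246 246 246 247]
 [245 245 245 244 244 243 244 245 246 244 242 240 240 239 238 241 241 242
  244 245 245 244 245 245 246 246 246 246 246 247]
 [245 245 245 244 244 243 244 244 243 239 232 226 224 219 218 221 223 228
  236 242 244 244 245 245 245 246 246 246 247 247]
 [245 245 245 244 244 243 242 239 234 215 185 168 168 169 169 168 168 180
  204 226 236 241 244 246 246 246 246 246 246 247]
 [245 245 244 244 244 242 237 222 190 161 139 137 152 169 167 156 146 141
  152 184 215 233 241 245 246 246 246 246 246 247]
 [245 245 245 245 244 238 219 173 134 135 164 187 201 208 207 199 188 163
  133 141 177 211 232 241 245 246 246 246 246 247]
 [245 245 244 244 241 226 175 125 129 173 208 221 224 225 223 221 219 203
  166 130 139 177 211 235 244 246 246 246 247 247]
 [245 245 245 243 234 192 129 123 169 210 225 227 226 225 223 224 225 223
  203 157 121 142 184 224 
[... 2229 characters left out ...]
 241 243 244 245 246 246 246 247 246 247 247]
 [244 245 245 245 244 243 243 245 246 245 243 240 239 239 241 242 243 242
  243 244 244 244 245 245 246 246 246 246 247 247]]
253.95816040039062 106.48406219482422 11.236292839050293 ((253.62049865722656, 106.47360229492188), (21.060150146484375, 21.610929489135742), 177.954833984375)
[[0.6256 0.026  0.056 ]
 [0.6256 0.0258 0.056 ]]
70 218 288 [[0.6024, 0.0054], [0.6049, 0.0487]] [0.6037 0.0271]
85 219 287 [[0.6112, 0.0052], [0.6137, 0.0479]] [0.6125 0.0265]
125 220 285 [[0.636, 0.0035], [0.6385, 0.0459]] [0.6373 0.0247]
150 220 285 [[0.6525, 0.002], [0.655, 0.0454]] [0.6538 0.0237]
180 221 283 [[0.6734, 0.0008], [0.6759, 0.0434]] [0.6746 0.0221]
```

Hole measured at (0.6256, 0.0258). Now I'll view the pin with the same relative camera geometry, so the calibration bias cancels.

```bash
python3 - <<'E'
from h import *
go((.526,.240,.160),-7)
E
```

```text
shift [-0.0299  0.2078 -0.1757] turn [0.0627 0.0006 0.0003] w -0.0004043366037385727
```

>>> jog_arm([
  [-0.03,0,0,0.063,0,0,0],
  [-0.03,0.208,-0.176,0.063,0,0,0],
  [-0.03,0.208,-0.176,0.063,0,0,100],
  [-0.03,0.208,-0.176,0.063,0,0,100],
  [-0.03,0.208,-0.176,0.063,0,0,100],
  [-0.03,0.208,-0.176,0.063,0,0,100],
  [-0.03,0.208,-0.176,0.063,0,0,100],
  [-0.03,0.208,-0.176,0.063,0,0,100],
  [-0.03,0.208,-0.176,0.063,0,0,100],
  [-0.03,0.208,-0.176,0.063,0,0,100],
  [-0.03,0.208,-0.176,0.063,0,0,100],
])

```text
time: 8.25
tool_pos: [0.5264, 0.2391, 0.1603]
tcp_rot: [0.097, 1.567, -0.098]
wrist_force: [0.1, -0.7, -0.6]
width: 0.999
```

```bash
python3 - <<'E'
from h import *
import pickle
s=monitor.read_state(); i=imaging.read_camera('wrist'); cv2.imwrite('pics/w4.png',i)
pickle.dump(s,open('s4.pkl','wb'))
print(s['time'],s['tool_pos'],np.abs(s['joint_vel']).max(),w2pix(cam('wrist',s),[(.463,.248,.086)]))
cv2.imwrite('pics/w4c.png',cv2.resize(i[60:160,195:315],None,fx=6,fy=6,interpolation=cv2.INTER_CUBIC))
E
```

```text
8.25 [0.52642726 0.23911696 0.16030257] 0.005760374829895802 [[255.08006916 105.56182536]]
```

View pics/w4c.png

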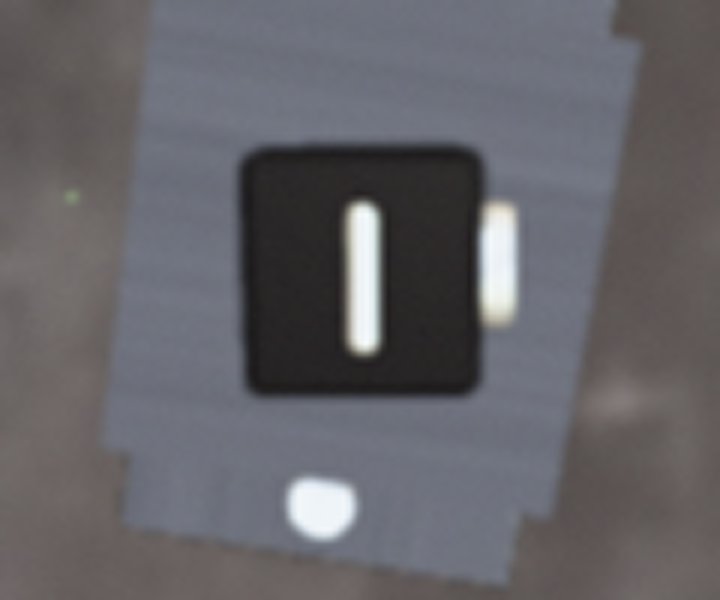

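The grip is aligned with the tool axes and the button is on its right. The grip's centre is at crop (362,270), or pixel (255,104.7).

```bash
python3 - <<'E'
from h import *
import pickle
s=pickle.load(open('s4.pkl','rb'));c=cam('wrist',s)
L=lambda p:np.array(p)/6.0+[195,60]-.4
P=pix2w(c,L([(243,145),(483,145),(483,396),(245,396)]),.086);p=P.mean(0);print(P.round(4).tolist(),p.round(4))
q=pix2w(c,L([(362,279)]),.0915)[0];print('loop',q.round(4))
T=lambda s,p:R.from_rotvec(s['tcp_rot']).inv().apply(p-s['tool_pos'])
print('pin in tool',T(s,p),'loop',T(s,q))
s3=pickle.load(open('s3.pkl','rb'));print('hole in tool',T(s3,np.array([.6256,.0258,.056])))
go((p[0],p[1],.100),-7); go((p[0],p[1],.050),-7)
E
```

```text
[[0.4483, 0.2372, 0.086], [0.4514, 0.2621, 0.086], [0.4772, 0.2594, 0.086], [0.474, 0.2337, 0.086]] [0.4627 0.2481 0.086 ]
loop [0.4629 0.2479 0.0915]
pin in tool [ 0.07422112  0.00104811 -0.06441922] loop [ 0.06872145  0.00089058 -0.0641923 ]
hole in tool [ 7.40069058e-02 -1.54557497e-05 -6.34885820e-02]
shift [ 0.0601  0.0011 -0.0644] turn [-0.002   0.0009  0.0004] w 0.9985457681062959
shift [ 0.1101  0.0011 -0.0644] turn [-0.002   0.0009  0.0004] w 0.9985457681062959
```

>>> jog_arm([
  [0.02,0.001,-0.064,0,0.001,0,100],
  [0.02,0.001,-0.064,0,0.001,0,100],
  [0.04,0.001,-0.064,0,0.001,0,100],
  [0.075,0.001,-0.064,0,0.001,0,100],
  [0.1,0.001,-0.064,0,0.001,0,100],
  [0.108,0.001,-0.064,0,0.001,0,100],
  [0.108,0.001,-0.064,0,0.001,0,100],
  [0.108,0.001,-0.064,0,0.001,0,60],
  [0.108,0.001,-0.064,0,0.001,0,45],
  [0.108,0.001,-0.064,0,0.001,0,38],
  [0.108,0.001,-0.064,0,0.001,0,34],
  [0.108,0.001,-0.064,0,0.001,0,20],
  [0.108,0.001,-0.064,0,0.001,0,20],
  [0.108,0.001,-0.064,0,0.001,0,20],
  [0.108,0.001,-0.064,0,0.001,0,20],
  [0.108,0.001,-0.064,0,0.001,0,20],
], force=45)

```text
time: 9.9
tool_pos: [0.4639, 0.2477, 0.0535]
tcp_rot: [0.097, 1.567, -0.098]
wrist_force: [-0.6, -2.9, 5.3]
width: 0.293
```

The width of 0.293 (about 25 mm) means the button is flush. Now lift straight up.

>>> jog_arm([
  [-0.01,0,0,0,0,0,20],
  [-0.03,0,0,0,0,0,20],
  [-0.06,0,0,0,0,0,20],
  [-0.1,0,0,0,0,0,20],
  [-0.1,0,0,0,0,0,20],
  [-0.1,0,0,0,0,0,20],
  [-0.1,0,0,0,0,0,20],
])

```text
time: 10.6
tool_pos: [0.4628, 0.2474, 0.1526]
tcp_rot: [0.096, 1.569, -0.098]
wrist_force: [0.6, -0.3, -0.5]
width: 0.299
```

```bash
python3 - <<'E'
from h import *
s=monitor.read_state();print(s['tool_pos'],s['wrist_force'],s['torque'],s['width'])
go((.6268,.0257,.150),-3.5);go((.6268,.0257,.1115),-3.5)
E
```

```text
[0.46282932 0.24742252 0.15263543] [ 0.61148066 -0.27173837 -0.54964118] [-0.05126315  0.0072126   0.04010683] 0.2985298004575098
shift [ 0.003  -0.1998  0.1901] turn [-0.0625  0.0001  0.0015] w 0.2985298004575098
shift [ 0.0415 -0.1997  0.1901] turn [-0.0625  0.0001  0.0015] w 0.2985298004575098
```

>>> jog_arm([
  [0,-0.2,0.19,-0.0625,0,0.0015,20],
  [0,-0.2,0.19,-0.0625,0,0.0015,20],
  [0,-0.2,0.19,-0.0625,0,0.0015,20],
  [0,-0.2,0.19,-0.0625,0,0.0015,20],
  [0,-0.2,0.19,-0.0625,0,0.0015,20],
  [0,-0.2,0.19,-0.0625,0,0.0015,20],
  [0,-0.2,0.19,-0.0625,0,0.0015,20],
  [0,-0.2,0.19,-0.0625,0,0.0015,20],
  [0.02,-0.2,0.19,-0.0625,0,0.0015,20],
  [0.04,-0.1998,0.1901,-0.0625,0,0.0015,20],
  [0.04,-0.1998,0.1901,-0.0625,0,0.0015,20],
  [0.04,-0.1998,0.1901,-0.0625,0,0.0015,20],
])

```text
time: 11.8
tool_pos: [0.6253, 0.0268, 0.112]
tcp_rot: [0.047, 1.573, -0.047]
wrist_force: [-0.0, -1.0, -0.4]
width: 0.3
```

```bash
python3 - <<'E'
from h import *
s=monitor.read_state();print(s['time'],s['tool_pos'],s['wrist_force'],s['width'])
go((.6268,.0257,.1015),-3.5)
ims=[cv2.imread('pics/top0.png')]*0
c=cam('scene');uv=w2pix(c,[(.6256,.0258,.06)])[0];i=imaging.read_camera('scene');u,v=uv.astype(int)
a=cv2.resize(i[v-55:v+35,u-45:u+45],(540,540),interpolation=cv2.INTER_CUBIC)
cv2.imwrite('pics/s5.png',a);print(uv)
E
```

```text
11.8 [0.62528689 0.02683268 0.11201969] [-0.03159675 -1.01124266 -0.37750237] 0.3000898231956954
shift [ 0.0105 -0.001   0.0016] turn [ 0.0015 -0.0028  0.    ] w 0.3000898231956954
[275.14943235 187.21027432]
```

View pics/s5.png

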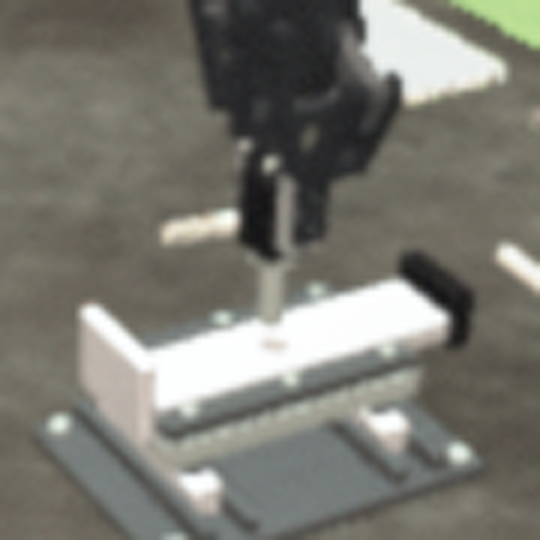

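The pin stands directly above the hole at crop (272,343), held upright. I'll correct 1.5 mm of residual error and descend slowly.

>>> jog_arm([
  [0,-0.001,0.0016,0.0015,-0.0028,0,20],
  [0.004,-0.001,0.0016,0.0015,-0.0028,0,20],
  [0.0085,-0.001,0.0016,0.0015,-0.0028,0,20],
  [0.0085,-0.001,0.0016,0.0015,-0.0028,0,20],
])

```text
time: 12.25
tool_pos: [0.6274, 0.0255, 0.104]
tcp_rot: [0.048, 1.569, -0.048]
wrist_force: [0.9, 0.2, -1.0]
width: 0.3
```

>>> jog_arm([
  [0.001,0,0,0,0,0,20],
  [0.002,0,0,0,0,0,20],
  [0.003,0,0,0,0,0,20],
  [0.003,0,0,0,0,0,20],
])

```text
time: 12.65
tool_pos: [0.6273, 0.0255, 0.1008]
tcp_rot: [0.048, 1.569, -0.048]
wrist_force: [-0.4, -0.7, -0.8]
width: 0.302
```

>>> jog_arm([
  [0.001,0,0,0,0,0,20],
  [0.002,0,0,0,0,0,20],
  [0.003,0,0,0,0,0,20],
  [0.003,0,0,0,0,0,20],
])

```text
time: 13.05
tool_pos: [0.6271, 0.0255, 0.0976]
tcp_rot: [0.048, 1.57, -0.048]
wrist_force: [-0.6, 0.1, -0.3]
width: 0.302
```

Now 4 mm below the bar top without contact, so the tip is in. Continuing.

>>> jog_arm([
  [0.001,0,0,0,0,0,20],
  [0.002,0,0,0,0,0,20],
  [0.003,0,0,0,0,0,20],
  [0.004,0,0,0,0,0,20],
  [0.004,0,0,0,0,0,20],
])

```text
time: 13.55
tool_pos: [0.627, 0.0255, 0.0934]
tcp_rot: [0.048, 1.57, -0.048]
wrist_force: [0.8, 0.5, -1.6]
width: 0.303
```

>>> jog_arm([
  [0.001,0,0,0,0,0,20],
  [0.002,0,0,0,0,0,20],
  [0.003,0,0,0,0,0,20],
  [0.003,0,0,0,0,0,20],
])

```text
time: 13.95
tool_pos: [0.6268, 0.0255, 0.0901]
tcp_rot: [0.048, 1.57, -0.048]
wrist_force: [-0.2, -0.4, -0.7]
width: 0.3
```

>>> jog_arm([
  [0.001,0,0,0,0,0,20],
  [0.002,0,0,0,0,0,20],
  [0.003,0,0,0,0,0,20],
  [0.003,0,0,0,0,0,20],
])

```text
time: 14.35
tool_pos: [0.6267, 0.0254, 0.0869]
tcp_rot: [0.048, 1.571, -0.048]
wrist_force: [0.3, 0.2, -1.3]
width: 0.297
```

>>> jog_arm([
  [0.001,0,0,0,0,0,20],
  [0.002,0,0,0,0,0,20],
  [0.003,0,0,0,0,0,20],
  [0.003,0,0,0,0,0,20],
])

```text
time: 14.75
tool_pos: [0.6266, 0.0254, 0.0837]
tcp_rot: [0.048, 1.571, -0.048]
wrist_force: [-0.3, -0.4, -1.7]
width: 0.296
```

>>> jog_arm([
  [0.001,0,0,0,0,0,20],
  [0.002,0,0,0,0,0,20],
  [0.003,0,0,0,0,0,20],
  [0.004,0,0,0,0,0,20],
  [0.004,0,0,0,0,0,20],
])

```text
time: 15.25
tool_pos: [0.6265, 0.0254, 0.0795]
tcp_rot: [0.048, 1.571, -0.048]
wrist_force: [0.2, -0.8, -1.6]
width: 0.297
```

>>> jog_arm([
  [0.001,0,0,0,0,0,20],
  [0.002,0,0,0,0,0,20],
  [0.003,0,0,0,0,0,20],
  [0.004,0,0,0,0,0,20],
  [0.004,0,0,0,0,0,20],
])

```text
time: 15.75
tool_pos: [0.6265, 0.0254, 0.0753]
tcp_rot: [0.048, 1.571, -0.048]
wrist_force: [-0.2, -0.1, -1.3]
width: 0.3
```

>>> jog_arm([
  [0.001,0,0,0,0,0,20],
  [0.002,0,0,0,0,0,20],
  [0.003,0,0,0,0,0,20],
  [0.003,0,0,0,0,0,20],
])

```text
time: 16.15
tool_pos: [0.6266, 0.0254, 0.0727]
tcp_rot: [0.048, 1.571, -0.048]
wrist_force: [-0.7, -0.2, 2.9]
width: 0.294
```

>>> jog_arm([
  [0.001,0,0,0,0,0,20],
  [0.002,0,0,0,0,0,20],
  [0.003,0,0,0,0,0,20],
  [0.003,0,0,0,0,0,20],
])

```text
time: 16.55
tool_pos: [0.6266, 0.0254, 0.0698]
tcp_rot: [0.048, 1.571, -0.048]
wrist_force: [-1.4, 0.2, 4.4]
width: 0.294
```

>>> jog_arm([
  [0.001,0,0,0,0,0,20],
  [0.002,0,0,0,0,0,20],
  [0.0023,0,0,0,0,0,20],
  [0.0023,0,0,0,0,0,20],
])

```text
time: 16.95
tool_pos: [0.6267, 0.0254, 0.0676]
tcp_rot: [0.048, 1.571, -0.048]
wrist_force: [-2.4, -0.2, 5.5]
width: 0.295
```

>>> jog_arm([
  [0.0005,0,0,0,0,0,20],
  [0.001,0,0,0,0,0,20],
  [0.001,0,0,0,0,0,20],
])

```text
time: 17.25
tool_pos: [0.6267, 0.0254, 0.0669]
tcp_rot: [0.048, 1.571, -0.048]
wrist_force: [-2.7, -1.0, 6.7]
width: 0.301
```

>>> jog_arm([
  [0.001,0,0,0,0,0,20],
  [0.002,0,0,0,0,0,20],
  [0.002,0,0,0,0,0,20],
])

```text
time: 17.55
tool_pos: [0.6267, 0.0254, 0.0658]
tcp_rot: [0.048, 1.571, -0.048]
wrist_force: [-5.0, -0.3, 10.4]
width: 0.299
```

>>> jog_arm([
  [0.001,0,-0.0003,0,0,0,20],
  [0.0025,0,-0.0006,0,0,0,20],
  [0.0025,0,-0.0006,0,0,0,20],
])

```text
time: 17.85
tool_pos: [0.6268, 0.0254, 0.0649]
tcp_rot: [0.048, 1.57, -0.048]
wrist_force: [-5.4, 0.0, 12.9]
width: 0.298
```

The slope of about 3 N/mm at 13 N shows the collar on the bar and the plate giving. Now release.

>>> jog_arm([
  [0.001,0,0,0,0,0,36],
  [0.001,0,0,0,0,0,45],
  [0.0,0,0,0,0,0,70],
  [0,0,0,0,0,0,90],
  [0,0,0,0,0,0,90],
  [0,0,0,0,0,0,90],
])

```text
time: 18.45
tool_pos: [0.6266, 0.0254, 0.0645]
tcp_rot: [0.048, 1.57, -0.048]
wrist_force: [0.4, 0.4, -0.2]
width: 0.898
```

>>> jog_arm([
  [-0.03,0,0,0,0,0,90],
  [-0.07,0,0,0,0,0,90],
  [-0.11,0,0,0,0,0,90],
  [-0.11,0,0.03,0,0,0,90],
  [-0.11,0,0.063,0,0,0,90],
  [-0.11,0,0.063,0,0,0,90],
  [-0.11,0,0.063,0,0,0,90],
  [-0.11,0,0.063,0,0,0,90],
])

```text
time: 19.25
tool_pos: [0.6884, 0.0216, 0.1738]
tcp_rot: [0.048, 1.572, -0.048]
wrist_force: [-0.1, 0.5, -0.2]
width: 0.901
```

```bash
python3 - <<'E'
from h import *
s=monitor.read_state(); i=imaging.read_camera('wrist'); c=cam('wrist',s)
u,v=w2pix(c,[(.6255,.0255,.1)])[0].astype(int)
print(s['time'],s['tool_pos'],s['wrist_force'],u,v); v=max(v,50)
a=cv2.resize(i[v-50:v+50,u-50:u+50],(400,400),interpolation=cv2.INTER_CUBIC)
k=cam('scene');uv=w2pix(k,[(.6256,.0258,.06)])[0].astype(int);j=imaging.read_camera('scene')
b=cv2.resize(j[uv[1]-35:uv[1]+25,uv[0]-30:uv[0]+30],(400,400),interpolation=cv2.INTER_CUBIC)
cv2.imwrite('pics/fin.png',np.hstack([a,b]))
# where pin-top centre would be seen in scene for seated / raised 6 mm
print((w2pix(k,[(.6255,.0255,.056),(.6255,.0255,.1),(.6255,.0255,.062),(.6255,.0255,.106)])-uv+[30,35])*6.667)
E
```

```text
19.25 [0.68836842 0.02158588 0.1737757 ] [-0.12798764  0.45222489 -0.18308952] 253 107
[[200.72205164 243.50279927]
 [206.61350158 149.56397074]
 [201.51032264 230.95383008]
 [207.43712518 136.40376811]]
```

View pics/fin.png

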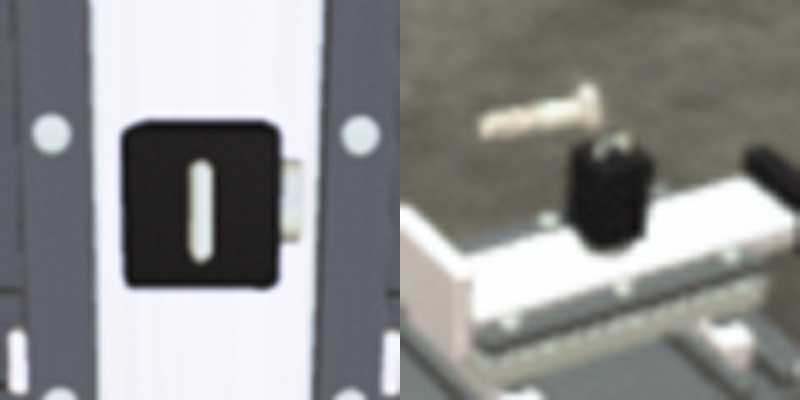

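```bash
python3 -c "
from workcell import finish_job; print(finish_job())"
```

```text
the job is handed in; nothing more can be done
None
```

I pushed the bar home, put the pin through both holes with its button squeezed in, and let it go locked. I handed the job in at about 19 s of the 61 s, and it gave no verdict.

- **Bar:** I pushed it with the shut fingers until it stopped firmly. It did not advance any further at 10 N.
- **Hole:** the wrist camera put it at about (0.626, 0.026) m. I viewed the pin from the same relative position so that calibration errors would cancel.
- **Pin:** I gripped it across its two y faces with the button flush (opening about 25 mm). It went through both holes with no noticeable force until the ejector.
- **Seating:** at about 13 N the force was rising roughly 3 N per mm, which shows the collar on the bar and the plate giving on its springs. The highest reading I saw on the fixture was that 13 N, well under 30 N.
- **Last checks:** after I let go, the wrist view shows the button sprung out. In the scene view the top of the pin is where a seated pin should be (row 150, where 149.6 was expected for seated and 136 for 6 mm higher). The arm was clear, with the wrist force reading near zero.

The bolt, nut and spanner were left alone. No check failed. While seating there was about 5 N of side force along the bar, which went away when I let go.

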